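# Set and hold the length stop of a portioning guide

### The arm

A 6-joint arm with a two-finger parallel gripper is mounted at the origin on a cart in front of the work surface, level with it; the furniture and walls round the work are solid. World frame = base frame: x ahead of the robot, y to its left, z up, the work surface at z = 0. Lengths are in mm, angles in rad, forces in N, time in s.
With the tool pointing down it reaches from about 350 to 800 mm from the base axis. Payload 7.3 kg.
Tool frame: the origin (TCP) lies where the fingers leave the gripper's body, on its centre line; the fingertips stand 73 mm ahead of it and the grasp point (between the pads) lies arm.grip_depth ahead of it (arm.grip_depth is the distance from the TCP to the grasp point, in mm); z points along the fingers, y is the direction in which the jaws open and shut (so a half turn about z gives the same grasp; the last joint's range is limited). The gripper opens to 85 mm and grips with 20 to 120 N. Pads are 22 mm wide; open, the fingers measure 114 mm over their backs; the gripper's body (76 mm by 85 mm) begins 54 mm behind the grasp point. The pads swing forward as they close: fully open they stand 13 mm farther back than shut.
Start: joints at [-1.334, 0.342, 1.524, -0, 1.275, -0.146], TCP at [196.119, -487.006, 303.922] pointing down, gripper open.
Joint ranges: [-2.53, 2.53], [-0.77, 2.02], [0.04, 2.7], [-1, 4.14], [0.28, 2.66], [-3.11, 3.11]. Speed limits (rad/s): [2.57, 2.57, 3.14, 3.14, 3.14, 3.14].

### API

Orientations are given as a unit quaternion [w, x, y, z].
In Python, from plant import arm gives the robot as it stands.
- The arm moves only by the tool jog_arm, never from a script. Its argument "moves" is text: rows parted by semicolons, each of 5 numbers parted by spaces: the closure in counts, from 0 (fully open) to 255 (shut), then the shift along the world's x, y, z in m, then the turn about the world's z in degrees. A call has 1 to 20 rows; each row shifts and turns the commanded pose from where the row before left it; what a row does not reach is not made up. A row lasts 1/10 s, in which the tool goes at most 50 mm and 8.59 degrees, less where a joint would pass 70% of its speed; a pose out of reach is approached as far as the arm can. A call with a gripper value outside its range is refused whole. The fingers move at their own pace and stop on an object; "grip_force" is the grip in N (left out, the last holds). Time passes only in rows, so rows that do not move let the fingers close. It gives the time, the measured TCP pose, the force and the opening at its end, in the units of the state.
- arm.observe(): the state, without advancing time (a new reading comes with each control period).
- arm.capture(name): name is "scene" or "top"; returns a dict with "image" (384x512x3 uint8, red, green, blue), "K" (3x3 intrinsics, pixels), "view" (4x4, takes a point from world to camera coordinates). Camera axes: x right, y up, looking along -z (the intrinsics and any distortion apply to the point x, -y, -z); pixel columns grow to the right and rows downward; lengths in mm; the calibration is good to about 2 mm. A picture is of the moment at which its call begins. There is no depth.
- arm.job_done(): hands the job in, once; it reports no verdict.
The state is a dict: "time_s": time; "q": joint angles; "joint_velocities": joint speeds; "joint_torque": joint torques, N m; "eef_pos": TCP position; "orientation": TCP orientation; "wrist_force": force on the tool from outside, world axes, zero at the start; "torque": the same for the moment, N m; "gripper_width": finger opening in mm.
Only numpy, scipy, OpenCV 4.12 (cv2) and the standard library are available. Lean on these libraries where they do the work, as an engineer would, in place of code of your own. Each camera call takes 0.05 s, during which the arm holds its last target.

### The job

Take the black knob on the cam lever of the portioning guide, draw the sprung leg out until its pointer stands at the red mark, and then, keeping the leg at the mark, swing the cam lever fully closed. Finish still holding the knob with the leg at the mark and the lever closed, because the leg springs back when it is let go; leave the red mark, the two figs, the cutter ring and the piping nozzle where they are.

Things in the scene. Friction and masses are not known exactly. Their poses are not given: they have to be found in the camera images.
- guide: portioning guide fixed to the table: white bed 360 x 92 mm, top 14 mm above the table, with an aluminium sleeve (46 mm wide, top 39 mm up) from x = -165 to -40 mm. Origin on the table surface, on the centre line of the leg. Its x axis is the way the leg draws out, y points to the side with the scale and the red mark, z up. Its place and yaw vary
- leg (a joint): steel leg sliding in the sleeve: 0 = pushed home, grows in m as it is drawn out along the guide's x, to 0.13 at most. A spring pulls it home with 3 N at 0 rising to about 5.5 N, plus about 1 N of friction; it goes back when let go. The head at its end (grey, 44 x 54 mm, top 44 mm up, with a steel stop plate 76 mm wide and 49 mm high on its outer side) carries the cam lever
- pointer (a point): black line on the leg head's grey tongue, its end nearest the scale edge, 19 mm above the table; in the guide's frame at x = value of joint leg, y = 39.5 mm. Moves with the leg
- mark (a point): centre of the top of the red mark clip (12 x 12 mm top) on the scale edge of the bed, 19 mm above the table, y = 46.5 mm in the guide's frame; its x in the guide's frame (55 to 110 mm, varies) is the value that the leg has to be drawn to. The clip has the guide's axes; it sits stiffly (15 N) and is to be left alone
- pivot (a point): axis of the cam lever on the leg's head, 58 mm above the table; in the guide's frame at x = value of joint leg, y = 0. Moves with the leg
- lever (a joint): steel cam lever (top 56 mm above the table) turning level about the pivot, carried by the leg: at 0 (open) it points along the guide's +x, straight out from the leg; it grows in rad as it swings clockwise seen from above, towards the guide's -y, away from the scale; 1.0 = closed, against its stop. It starts open, between 0 and 0.15. It stays where it is left; friction about 0.06 N m
- knob: upright round black knob, 24 mm across and 45 mm tall (from 58 to 103 mm above the table), at the end of the lever, 60 mm from the pivot; origin on its axis at table height, z up. It spins freely on the lever, so a grip on it need not turn. Moving it moves leg and lever together: in the guide's frame it stands at x = leg + 60 mm cos(lever), y = -60 mm sin(lever)
- knob_grip (a point): point on the axis of the knob, 82 mm above the table, a good height to grip at
- fig_0: dark fig, 59 x 54 x 45 mm, loose on the table near the guide, origin under its centre; a bystander
- fig_1: green fig, 48 x 50 x 52 mm, loose on the table near the guide, origin under its centre; a bystander
- ring_0: steel cutter ring, 69 mm across, 45 mm high, loose on the table beyond the guide, origin under its centre; a bystander
- nozzle_0: steel piping nozzle, 28 mm across, 48 mm high, standing loose on the table beyond the guide, origin under its centre; a bystander

How it is judged (in metres and radians):
On the way, in this order (a step that is already met when the one before it is completed fails the run):
1. the leg is drawn out by the held knob until its pointer stands within 6 mm of the centre of the red mark, with the lever still open (less than 0.45 rad) (x of pointer in the frame of mark between -0.006 and 0.006 m and value of joint lever below 0.45 rad and contact force between the fingers and knob above 1 N), for 0.2 s.
2. the lever is swung closed (more than 0.9 rad) with the pointer within 6 mm of the mark (x of pointer in the frame of mark between -0.006 and 0.006 m and value of joint lever above 0.9 rad and contact force between the fingers and knob above 1 N), for 0.2 s.
At the end, for the whole second after the job is handed in: The fingers still hold the knob (contact over 1 N), the leg is at rest with its pointer within 6 mm of the centre of the red mark along the guide, the lever is closed (over 0.9 rad of 1.0), the red mark has not been shifted (5 mm), and figs, ring and nozzle are within 30 mm of where they stood (all of step 2 and velocity of joint leg between -0.01 and 0.01 m/s and distance of mark from where it was at the start of the episode below 0.005 m and distance of each of fig_0, fig_1, ring_0, nozzle_0 from where it was at the start of the episode below 0.03 m); the arm keeps its last pose, push and grip.
It fails at once if the cam lever is more than 0.45 rad closed while the pointer is more than 12 mm from the red mark (value of joint lever above 0.45 rad and (x of pointer in the frame of mark above 0.012 m or x of pointer in the frame of mark below -0.012 m)).
It fails at once if the red mark is shifted by more than 5 mm (distance of mark from where it was at the start of the episode above 0.005 m).
It fails at once if a fig, the ring or the nozzle is moved by more than 30 mm (distance of any of fig_0, fig_1, ring_0, nozzle_0 from where it was at the start of the episode above 0.03 m).
It also fails if it takes over 42 s, if anything falls off the work surface, if the arm or the gripper's body presses on something with over 40 N, if the wrist force passes 120 N, or if a joint passes its speed limit or range.

## Working session

There is one attempt and no reset: what is moved stays moved. The work goes in short steps, Python scripts to look and compute and a tool call to move; the robot and the scene stay as the last step left them, time stands still between calls to the robot, and variables do not carry over. Pictures are saved under pics/ and viewed, and the job is handed in when it is done.

Besides the shell and the picture viewer there is one more tool, called after "Call:" as name(argument=value, ...), one argument or row to a line, values as JSON. jog_arm: Moves the arm, as the interface text tells. Its arguments: {"type":"object","properties":{"moves":{"type":"string"},"grip_force":{"type":"number"}},"required":["moves"]}

```bash
mkdir -p pics; ls; python3 - <<'E'
from plant import arm
import cv2,numpy as np
print(arm.observe(), arm.grip_depth)
for n in("scene","top"):
    c=arm.capture(n); cv2.imwrite(f"pics/{n}0.png",c["image"][:,:,::-1]); print(c["K"],c["view"],c.keys())
    np.savez(f"{n}0.npz",**{k:c[k] for k in("image","K","view")})
E
```

```text
pics
{'time_s': 0.0, 'q': array([-1.33399291e+00,  3.42704537e-01,  1.52502078e+00, -1.56712107e-05,
        1.27535112e+00, -1.46045906e-01]), 'joint_velocities': array([ 0.00052421,  0.00057339, -0.00090634,  0.00182069,  0.00177167,
       -0.00109986]), 'joint_torque': array([ 1.97452471e-03, -4.33668244e+01, -2.46010870e+01, -3.36429969e-05,
        7.81797920e-03,  1.97229497e-05]), 'eef_pos': array([ 196.0497579, -486.7174118,  303.2339828]), 'orientation': array([-7.40788102e-04,  9.81733473e-01,  1.90259919e-01, -4.11412726e-05]), 'wrist_force': array([-0.14456934, -0.1438398 ,  0.13865532]), 'torque': array([-0.04589168, -0.0019325 , -0.00297107]), 'gripper_width': 85.49104311113878} 53.900000000000006
[[498.46669174   0.         261.32166444]
 [  0.         498.46669174 194.48487078]
 [  0.           0.           1.        ]] [[ 7.96019086e-01 -6.05271026e-01  7.73983215e-04 -4.79870099e+02]
 [ 3.46077280e-01  4.56190108e-01  8.19829923e-01 -2.51437365e+02]
 [-4.96572382e-01 -6.52332408e-01  5.72606583e-01 -1.17362677e+03]
 [ 0.00000000e+00  0.00000000e+00  0.00000000e+00  1.00000000e+00]] dict_keys(['image', 'K', 'view'])
[[436.05588647   0.         253.22521767]
 [  0.         436.05588647 194.48085531]
 [  0.           0.           1.        ]] [[ 1.04575118e-02 -9.99659372e-01 -2.39119390e-02 -1.93098783e+01]
 [ 9.83736242e-01  5.99683049e-03  1.79518925e-01 -5.76993913e+02]
 [-1.79314380e-01 -2.54003623e-02  9.83463865e-01 -1.21143752e+03]
 [ 0.00000000e+00  0.00000000e+00  0.00000000e+00  1.00000000e+00]] dict_keys(['image', 'K', 'view'])
```

View pics/scene0.png

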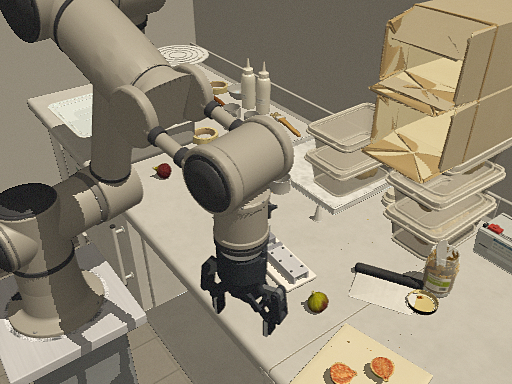

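View pics/top0.png

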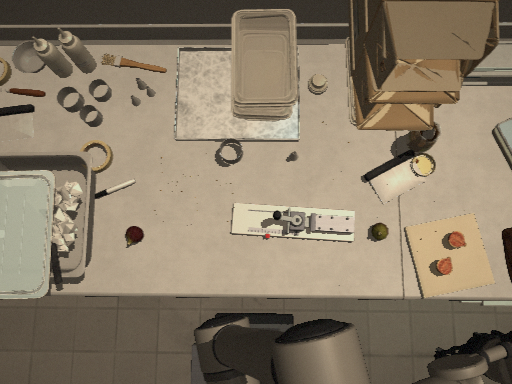

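```bash
cat > h.py <<'E'
import numpy as np,cv2
def ray(c,u,v,z):
    K,V=c["K"],c["view"]; R,t=V[:3,:3],V[:3,3]
    d=np.array([(u-K[0,2])/K[0,0],-(v-K[1,2])/K[1,1],-1.]); o=-R.T@t; d=R.T@d
    return o+d*(z-o[2])/d[2]
def proj(c,p):
    q=c["view"][:3,:3]@np.asarray(p,float)+c["view"][:3,3]; K=c["K"]
    return K[0,0]*q[0]/-q[2]+K[0,2], -K[1,1]*q[1]/-q[2]+K[1,2]
E
python3 - <<'E'
import numpy as np,cv2
from h import *
c=dict(np.load("top0.npz"))
im=c["image"][:,:,::-1]
cr=im[190:255,220:370]
cv2.imwrite("pics/crop0.png",cv2.resize(cr,None,fx=5,fy=5,interpolation=cv2.INTER_CUBIC))
hsv=cv2.cvtColor(im,cv2.COLOR_BGR2HSV)
roi=np.zeros(im.shape[:2],np.uint8);roi[195:250,225:360]=1
red=((hsv[...,0]<10)|(hsv[...,0]>170))&(hsv[...,1]>130)&(hsv[...,2]>90)&(roi>0)
ys,xs=np.nonzero(red);print(len(xs),xs.mean(),ys.mean(),xs.min(),xs.max(),ys.min(),ys.max())
w=(hsv[...,2]>215)&(hsv[...,1]<45)&(roi>0)
w=cv2.morphologyEx(w.astype(np.uint8),cv2.MORPH_OPEN,np.ones((3,3)))
cs,_=cv2.findContours(w,0,2)
m=max(cs,key=cv2.contourArea)
r=cv2.minAreaRect(np.vstack([k for k in cs if cv2.contourArea(k)>30]));print(r)
for p in cv2.boxPoints(r):print(p,ray(c,*p,14))
bl=(hsv[...,2]<50)&(roi>0)
n,l,s,ce=cv2.connectedComponentsWithStats(bl.astype(np.uint8))
print(s,ce)
E
```

```text
18 267.22222222222223 235.5 265 269 234 237
((321.5155029296875, 223.26771545410156), (63.06001281738281, 29.600954055786133), 3.814074993133545)
[289.0708  235.93806] [ 461.26100432 -119.86402425   14.        ]
[291.03986 206.40266] [ 548.81505428 -126.06628924   14.        ]
[353.9602  210.59737] [ 537.55387425 -311.24876743   14.        ]
[351.99115 240.13277] [ 450.58434177 -302.86365862   14.        ]
[[     0      0    512    384 196534]
 [   273    211      8      9     53]
 [   290    222      1      3      3]
 [   292    224      4      3      5]
 [   293    230      8      3     12]
 [   287    233      1      1      1]] [[255.4901849  191.48971679]
 [276.52830189 215.0754717 ]
 [290.         223.        ]
 [293.8        225.        ]
 [296.16666667 230.5       ]
 [287.         233.        ]]
```

View pics/crop0.png

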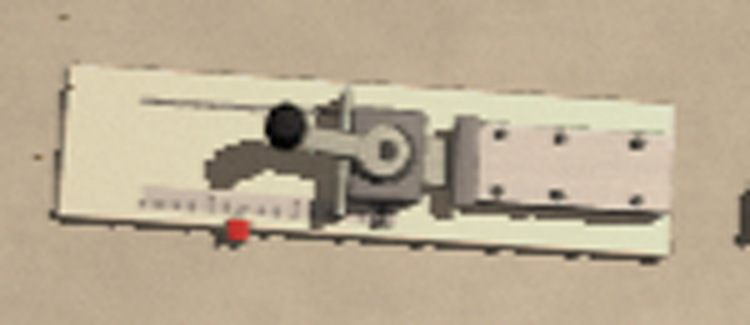

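```bash
python3 - <<'E'
import numpy as np,cv2
from h import *
c=dict(np.load("top0.npz"))
im=c["image"].astype(float); g=im.mean(2)
V=c["view"];print("cam",-V[:3,:3].T@V[:3,3])
def edge(prof,thr):  # first subpixel rising crossing
    for i in range(len(prof)-1):
        if prof[i]<thr<=prof[i+1]: return i+(thr-prof[i])/(prof[i+1]-prof[i])
print(g[196:212,260].round(),g[222,222:240].round(),g[222,346:362].round(),g[228:246,330].round())
T=[];B=[]
for u in range(240,350,3):
    e=edge(g[195:220,u],200); 
    if e is not None:T.append(ray(c,u,195+e,14)[:2])
    e=edge(g[225:252,u][::-1],200)
    if e is not None:B.append(ray(c,u,251-e,14)[:2])
L=[];R=[]
for v in range(206,232,2):
    e=edge(g[v,222:240],200);L.append(ray(c,222+e,v,14)[:2])
for v in range(214,238,2):
    e=edge(g[v,345:366][::-1],200)
    if e is not None:R.append(ray(c,365-e,v,14)[:2])
for n,P in zip("TBLR",(T,B,L,R)):
    vx,vy,x0,y0=cv2.fitLine(np.array(P,np.float32),cv2.DIST_HUBER,0,0.01,0.01).ravel()
    print(n,len(P),np.degrees(np.arctan2(vy,vx)),x0,y0, 'resid',np.abs((np.array(P)-[x0,y0])@[-vy,vx]).mean())
    np.save(f"e{n}.npy",[vx,vy,x0,y0])
def ell(n):return np.load(f"e{n}.npy")
def X(a,b):
    a,b=ell(a),ell(b);A=np.array([a[:2],-b[:2]]).T;s=np.linalg.solve(A,b[2:]-a[2:]);return a[2:]+s[0]*a[:2]
for a,b in("TL","TR","BR","BL"):print(a,b,X(a,b))
TL,TR,BR,BL=[X(a,b) for a,b in("TL","TR","BR","BL")]
print([np.linalg.norm(x) for x in(TL-TR,BL-BR,TL-BL,TR-BR)])
hsv=cv2.cvtColor(c["image"],cv2.COLOR_RGB2HSV)
# red weighted centroid
rd=np.clip(im[...,0]-im[...,1]-60,0,None);rd[:228]=0;rd[243:]=0;rd[:,:258]=0;rd[:,276:]=0
v,u=np.mgrid[:384,:512];ru,rv=(rd*u).sum()/rd.sum(),(rd*v).sum()/rd.sum();print("red",ru,rv);m=ray(c,ru,rv,19)
d=(TL-TR)/np.linalg.norm(TL-TR)+(BL-BR)/np.linalg.norm(BL-BR);d/=np.linalg.norm(d);ny=np.array([-d[1],d[0]])
print("xaxis",d,"yaw",np.arctan2(d[1],d[0]))
cen=(TL+TR+BR+BL)/4;print("cen",cen,"mark",m)
for k in(98,103):
  kn=ray(c,276.53,215.07,k);print("knob",k,kn,"rel cen",(kn[:2]-cen)@d,(kn[:2]-cen)@ny)
print("mark rel",(m[:2]-cen)@d,(m[:2]-cen)@ny)
E
```

```text
cam [ 350.58358884  -46.61411808 1294.52461956]
[166. 166. 165. 167. 169. 170. 171. 166. 158. 206. 208. 207. 207. 205.
 162. 166.] [164. 170. 169. 170. 170. 170. 169. 170. 148.  82. 148. 206. 203. 205.
 201. 204. 203. 204.] [197. 195. 196. 196. 197. 197. 197. 196. 184. 171. 168. 169. 169. 171.
 173. 172.] [ 72.  76. 188.  57.  88.  91. 210. 210. 210. 209. 211. 181.  68. 175.
 174. 177. 174. 175.]
T 36 86.783936 548.1401 -123.886925 resid 0.5701376717536798
B 36 86.38809 461.04495 -139.17921 resid 1.0028096854860609
L 13 -2.7385676 514.1862 44.66071 resid 0.48668927654664706
R 9 -5.2416844 497.7139 -307.99554 resid 1.944270452405496
T L [557.4943    42.589134]
T R [ 537.5895  -311.65375]
B R [ 450.6612 -303.6789]
B L [472.77457   46.641556]
[np.float32(354.80167), np.float32(351.01767), np.float32(84.81662), np.float32(87.29333)]
red 267.30776014109347 235.4779541446208
xaxis [0.05954997 0.99822533] yaw 1.5112112
cen [ 504.62985 -131.5255 ] mark [461.63867069 -56.10329202  19.        ]
knob 98 [511.31930709 -80.71790356  98.        ] rel cen 51.115784055691655 -3.651992602150074
knob 103 [510.64762965 -80.57539172 103.        ] rel cen 51.218044615837144 -2.9730205931473113
mark rel 72.72823246850143 47.406276475927456
```

```bash
python3 - <<'E'
import numpy as np,cv2
from h import *
c=dict(np.load("top0.npz"))
im=c["image"][:,:,::-1]
cr=im[200:246,260:322]
cv2.imwrite("pics/crop1.png",cv2.resize(cr,None,fx=12,fy=12,interpolation=cv2.INTER_CUBIC))
yaw=np.radians(86.75);d=np.array([np.cos(yaw),np.sin(yaw)]);n=np.array([-d[1],d[0]])
f=lambda X,Y:((X+.5)/5-.5+220,(Y+.5)/5-.5+190)
piv=ray(c,*f(388.5,150.5),58)
m=ray(c,267.31,235.48,19);k=ray(c,276.53,215.07,101)
g=im.astype(float).mean(2);w=np.clip(75-g,0,None);w[:209]=0;w[222:]=0;w[:,:271]=0;w[:,283:]=0
v,u=np.mgrid[:384,:512];print("knob w",(w*u).sum()/w.sum(),(w*v).sum()/w.sum())
for nm,p in(("mark",m),("knob",k)):
    print(nm,p,(p-piv)[:2]@d,(p-piv)[:2]@n,np.linalg.norm((p-piv)[:2]))
print(piv)
for X,Y in((478,160),(456,160)):
    p=ray(c,*f(X,Y),39);print("sleeve",(p-piv)[:2]@d)
E
```

```text
knob w 276.27342874922215 215.38083385189796
mark [461.63275154 -56.1098611   19.        ] 82.2885472509828 46.94695409873564 94.73870121458295
knob [510.91630062 -80.63239645 101.        ] 60.59947398908328 -3.64758168972831 60.70915169837923
[ 503.83903234 -140.92761495   58.        ]
sleeve -53.00816811503005
sleeve -40.3769990369171
```

View pics/crop1.png

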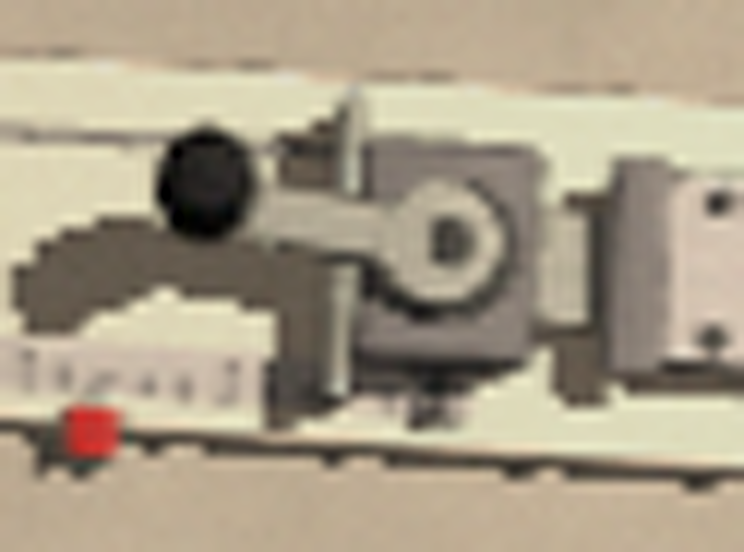

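Call:
jog_arm(
  moves="0 0.01 0.013 0 -0.8; 0 0.02 0.026 -0.005 -1.6; 0 0.02 0.026 -0.005 -1.6; 0 0.02 0.026 -0.005 -1.6; 0 0.02 0.026 -0.005 -1.6; 0 0.02 0.026 -0.005 -1.6; 0 0.02 0.026 -0.005 -1.6; 0 0.02 0.026 -0.005 -1.6; 0 0.02 0.026 -0.005 -1.6; 0 0.02 0.026 -0.005 -1.6; 0 0.02 0.026 -0.005 -1.6; 0 0.02 0.026 -0.005 -1.6; 0 0.02 0.026 -0.005 -1.6; 0 0.02 0.026 -0.005 -1.6; 0 0.02 0.026 -0.005 -1.6; 0 0.02 0.026 -0.005 -1.6; 0 0.005 0.003 0 -0.4; 0 0 0 0 0; 0 0 0 0 0",
  grip_force=60,
)

```text
time_s: 2.0
eef_pos: [510.7, -81.5, 228.8]
orientation: [0.0, 1.0, -0.028, -0.0]
wrist_force: [-0.5, 0.3, 0.6]
gripper_width: 85.0
```

```bash
python3 - <<'E'
from plant import arm
import cv2,numpy as np
s=arm.observe();print(s["time_s"],s["eef_pos"],s["orientation"],s["q"],s["wrist_force"])
for n in("scene","top"):
    c=arm.capture(n); cv2.imwrite(f"pics/{n}1.png",c["image"][:,:,::-1])
E
```

```text
2.0 [510.65597187 -81.53226907 228.78561404] [ 1.36121050e-04  9.99596868e-01 -2.83889498e-02 -3.87390896e-04] [-3.06385126e-01  4.02148743e-01  1.65658178e+00 -5.36895614e-04
  1.08353252e+00  1.32144827e+00] [-0.54147237  0.25194022  0.59022484]
```

View pics/scene1.png

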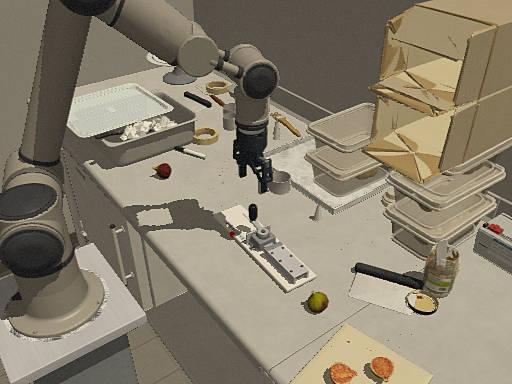

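View pics/top1.png

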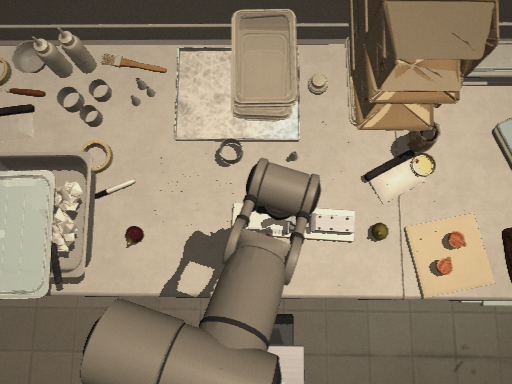

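```bash
python3 - <<'E'
from plant import arm
import cv2,numpy as np
from h import *
im=cv2.imread("pics/scene1.png");c=dict(np.load("scene0.npz"))
V=c["view"];print("cam",-V[:3,:3].T@V[:3,3])
for p in([510.9,-80.6,103],[510.9,-80.6,58],[461.6,-56.1,19],[503.8,-140.9,58]):print(proj(c,p))
cv2.imwrite("pics/crop2.png",cv2.resize(im[195:295,210:320],None,fx=6,fy=6,interpolation=cv2.INTER_CUBIC))
E
```

```text
cam [-113.78812521 -941.34300829  878.53370265]
(np.float64(252.10849615119312), np.float64(204.6957308011278))
(np.float64(252.27251496825633), np.float64(218.2074769402285))
(np.float64(232.46728300686576), np.float64(231.8885915318287))
(np.float64(263.81342959667387), np.float64(230.49195174298177))
```

View pics/crop2.png

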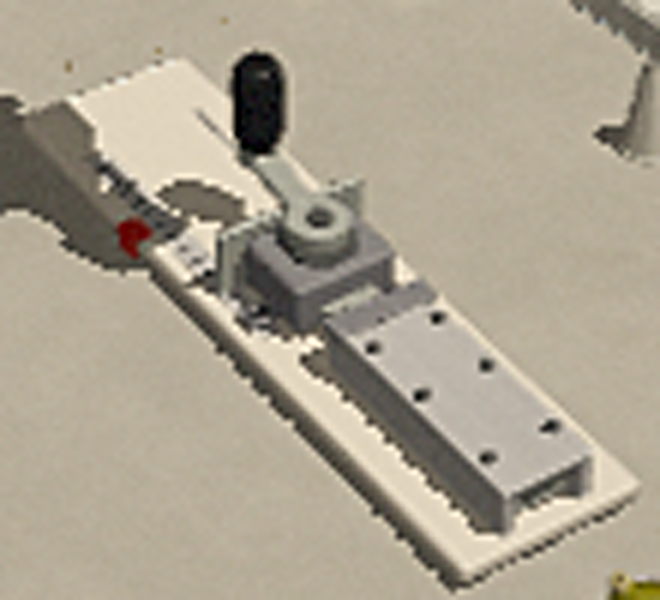

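Call:
jog_arm(
  moves="0 0 0.001 -0.01 0; 0 0 0 -0.02 0; 0 0 0 -0.02 0; 0 0 0 -0.02 0; 0 0 0 -0.015 0; 0 0 0 -0.005 0; 0 0 0 0 0; 255 0 0 0 0; 255 0 0 0 0; 255 0 0 0 0; 255 0 0 0 0; 255 0 0 0 0; 255 0 0 0 0; 255 0 0 0 0; 255 0 0 0 0; 255 0 0 0 0",
  grip_force=60,
)

```text
time_s: 3.7
eef_pos: [511.4, -80.4, 139.6]
orientation: [0.0, 1.0, -0.028, 0.001]
wrist_force: [-1.2, -3.0, 6.1]
gripper_width: 22.2
```

```bash
cat > look.py <<'E'
import sys,cv2,numpy as np
from plant import arm
s=arm.observe();print(s["time_s"],s["eef_pos"],s["wrist_force"],s["gripper_width"])
c=arm.capture("scene");cv2.imwrite(f"pics/s{sys.argv[1]}.png",cv2.resize(c["image"][190:290,200:310,::-1],None,fx=6,fy=6,interpolation=cv2.INTER_CUBIC))
np.save(f"s{sys.argv[1]}.npy",c["image"])
E
python3 look.py 2
```

```text
3.7 [511.43611861 -80.35796224 139.5759343 ] [-1.18229528 -2.96884534  6.0622804 ] 22.155292008398032
```

View pics/s2.png

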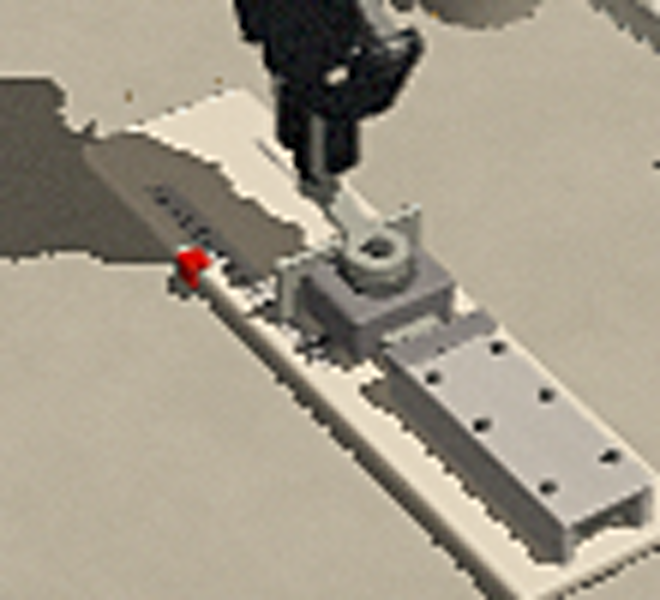

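Call:
jog_arm(
  moves="255 0 0.002 0.001 0; 255 0 0.004 0.001 0; 255 0.0005 0.008 0 0; 255 0.0005 0.008 0 0; 255 0.0005 0.008 0 0; 255 0.0005 0.008 0 0; 255 0.0005 0.008 0 0; 255 0.0005 0.008 0 0; 255 0.0005 0.008 0 0; 255 0.0005 0.008 0 0; 255 0.0005 0.006 0 0; 255 0 0.004 0 0; 255 0 0 0 0; 255 0 0 0 0; 255 0 0 0 0",
)

```text
time_s: 5.25
eef_pos: [514.9, 0.0, 140.1]
orientation: [-0.0, 1.0, -0.029, -0.001]
wrist_force: [-0.9, -3.7, -12.6]
gripper_width: 22.2
```

```bash
python3 look.py 3
```

```text
5.25 [5.14859675e+02 4.53561412e-02 1.40053213e+02] [ -0.90733324  -3.71008559 -12.60269395] 22.17907226882746
```

View pics/s3.png

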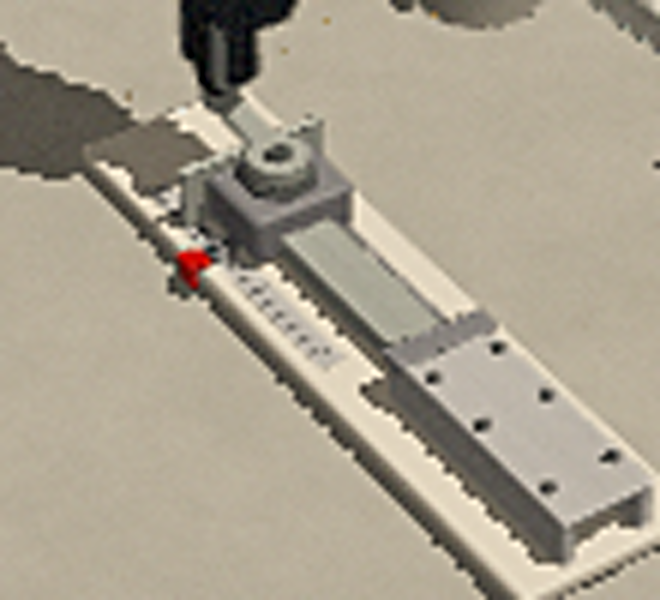

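```bash
python3 - <<'E'
import numpy as np,cv2
from h import *
c=dict(np.load("scene0.npz"))
im=np.load("s3.npy")[:,:,::-1]
cv2.imwrite("pics/z3.png",cv2.resize(im[212:247,218:253],None,fx=17,fy=17,interpolation=cv2.INTER_CUBIC))
yaw=np.radians(86.75);d=np.array([np.cos(yaw),np.sin(yaw)])
f=lambda X,Y:((X+.5)/6-.5+200,(Y+.5)/6-.5+190)
a=ray(c,*f(378,247),58);b=ray(c,*f(278,153),58);print("hub travel",(b-a)[:2],(b-a)[:2]@d)
E
```

```text
hub travel [ 4.78334893 80.79511066] 80.93634689240112
```

View pics/z3.png

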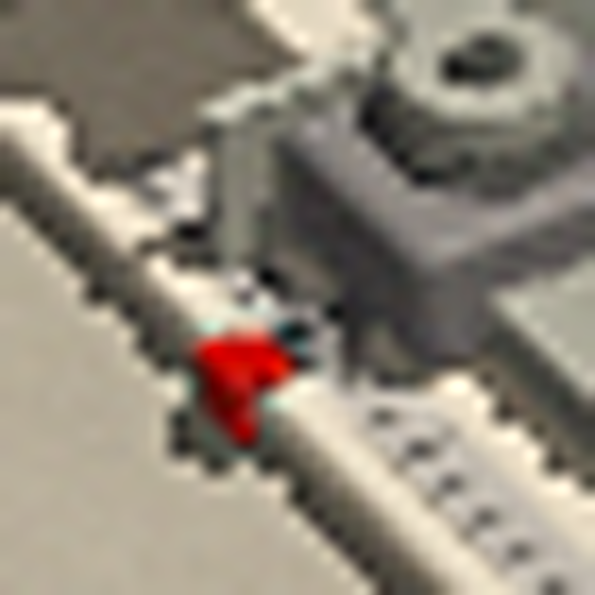

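```bash
python3 - <<'E'
import numpy as np
from h import *
c=dict(np.load("scene0.npz"))
yaw=np.radians(86.75);d=np.array([np.cos(yaw),np.sin(yaw)]);n=np.array([-d[1],d[0]])
f=lambda X,Y:((X+.5)/6-.5+200,(Y+.5)/6-.5+190)
g=lambda X,Y:((X+.5)/17-.5+218,(Y+.5)/17-.5+212)
hub=ray(c,*f(378,247),58)
for nm,p in(("mark",(243,362)),("pointer",(292,332)),("hub now",None)):
    q=ray(c,*g(*p),19) if p else ray(c,*f(278,153),58)
    print(nm,q,(q-hub)[:2]@d,(q-hub)[:2]@n)
# predicted tip for leg 80.7..82.3, origin from scene hub
for L in(78,80.7,83): 
    w=hub[:2]+L*d+39.5*n;u,v=proj(c,[*w,19]);print(L,(u+.5-218)*17,(v+.5-212)*17)
E
```

```text
mark [457.93965726 -58.34267364  19.        ] 78.91542492219979 47.21188520865646
pointer [468.48235602 -56.84671123  19.        ] 81.00667630496626 36.770952854573174
hub now [505.38502371 -59.01263927  58.        ] 80.93634689240112 -0.1951556849177968
78 287.76450826798873 348.4004186833115
80.7 278.95370338803036 339.5273431681344
83 271.4669731595626 331.9877002428822
```

```bash
python3 - <<'E'
import numpy as np,cv2
from h import *
c=dict(np.load("top0.npz"))
yaw=np.radians(86.75);d=np.array([np.cos(yaw),np.sin(yaw)]);n=np.array([-d[1],d[0]])
m=ray(c,267.31,235.48,19)
for u in(295.2,295.8,296.3):
  p=ray(c,u,233.0,19);print((m-p)[:2]@d,(m-p)[:2]@n)
im=c["image"]
print(im[228:238,288:304].astype(int).mean(2).round().astype(int))
print(im[232:240,263:273,0].astype(int)-im[232:240,263:273,1])
E
```

```text
80.79403696075515 12.520770560483156
82.53900750394578 12.634295982174422
83.9930620560592 12.728894803246256
[[147  80 108 116 122 122 124 123 128 129 126 126 128 128 130 122]
 [148  56  61  74  79  81  81  88  92  94  95  97 106 115 117 119]
 [154  69  53  50  49  43  35  37  34  35  38  38  38  50  57 103]
 [167  77  77  76  78  72  53  47  32  49  65  74  83 113 179 209]
 [174  66  82  75  66  84  85  47  32  57  71 136 210 208 210 211]
 [ 95 160 187 170 140 170 107 110  89 139 170 200 207 209 208 209]
 [203 202 198 191 169 175  94  73  76 135 168 201 208 209 208 208]
 [209 206 208 207 209 186  82 100 129 136 176 207 208 207 208 208]
 [191 198 200 203 208 207 208 210 209 209 210 207 208 210 210 208]
 [ 65  72  75  84  87  95 109 122 133 152 160 169 176 188 194 196]]
[[ 14  13  11  14  11  13  15  17  16  10]
 [  7   8  14  32  22  12  10   8  10  10]
 [  8   7  54 144 141 140  99  27   6   5]
 [ 12   9  57 143 138 142 104  19  21  18]
 [  6   6  61 142 139 141 117   5   6   9]
 [  5   7  45 126 145 141  91  17  14   8]
 [  9   6   7   8   6  13  22  17  19  19]
 [ 12  18  17   7  12  18  19  18  17  16]]
```

Call:
jog_arm(
  moves="255 0 0 -0.0013 0; 255 0 0 0 0; 255 0 0 0 0; 255 0.0028 -0.0004 0 0; 255 0.0028 -0.0005 0 0; 255 0.0043 -0.0012 0 0; 255 0.0044 -0.0013 0 0; 255 0.0027 -0.0012 0 0; 255 0.0028 -0.0012 0 0; 255 0 0 0 0; 255 0 0 0 0",
)

```text
time_s: 6.4
eef_pos: [535.3, -6.2, 139.8]
orientation: [0.0, 1.0, -0.029, -0.0]
wrist_force: [-2.4, -5.4, -3.6]
gripper_width: 22.1
```

```bash
python3 look.py 4; cat > trk.py <<'E'
import sys,numpy as np,cv2
from h import *
c=dict(np.load("scene0.npz"))
yaw=np.radians(86.75);d=np.array([np.cos(yaw),np.sin(yaw)]);n=np.array([-d[1],d[0]])
up=lambda s:cv2.resize(np.load(f"s{s}.npy")[195:255,205:275],None,fx=8,fy=8,interpolation=cv2.INTER_CUBIC)
a,b=up(3),up(sys.argv[1])
# head front corner + tongue patch in s3: u 233..256, v 217..240
x0,y0,x1,y1=[int(8*k) for k in(233-205,221-195,252-205,235-195)]
r=cv2.matchTemplate(b,a[y0:y1,x0:x1],cv2.TM_CCOEFF_NORMED);_,sc,_,l=cv2.minMaxLoc(r)
du,dv=(l[0]-x0)/8,(l[1]-y0)/8
p,q=ray(c,243,228,35),ray(c,243+du,228+dv,35)
print("px shift",du,dv,sc,"leg shift mm",(q-p)[:2]@d,(q-p)[:2]@n)
E
python3 trk.py 4
```

```text
6.4 [535.32293649  -6.20714669 139.80305339] [-2.424131   -5.4118825  -3.55276748] 22.06497376037515
px shift 0.0 0.0 0.9732059240341187 leg shift mm 0.0 0.0
```

View pics/s4.png

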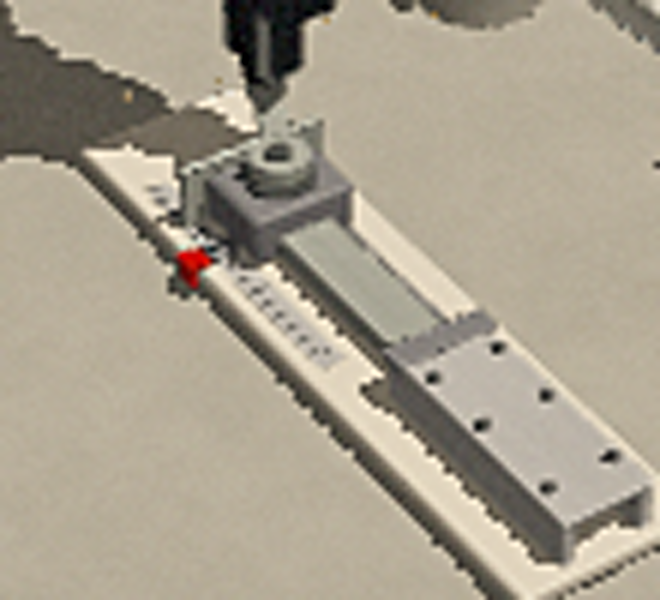

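Call:
jog_arm(
  moves="255 0.0026 -0.0014 0 0; 255 0.0026 -0.0015 0 0; 255 0.0025 -0.0017 0 0; 255 0.0024 -0.0018 0 0; 255 0.0023 -0.0019 0 0; 255 0.0023 -0.0019 0 0; 255 0.0021 -0.0021 0 0; 255 0.002 -0.0022 0 0; 255 0.0019 -0.0023 0 0; 255 0 0 0 0; 255 0 0 0 0",
)

```text
time_s: 7.55
eef_pos: [554.9, -22.9, 139.7]
orientation: [0.0, 1.0, -0.028, -0.002]
wrist_force: [-8.0, -4.5, -1.2]
gripper_width: 22.4
```

```bash
python3 look.py 5;python3 trk.py 5
```

```text
7.55 [554.91150436 -22.93354394 139.6934287 ] [-8.04044587 -4.52814531 -1.2235711 ] 22.387547785295435
px shift 0.0 0.0 0.9698408842086792 leg shift mm 0.0 0.0
```

View pics/s5.png

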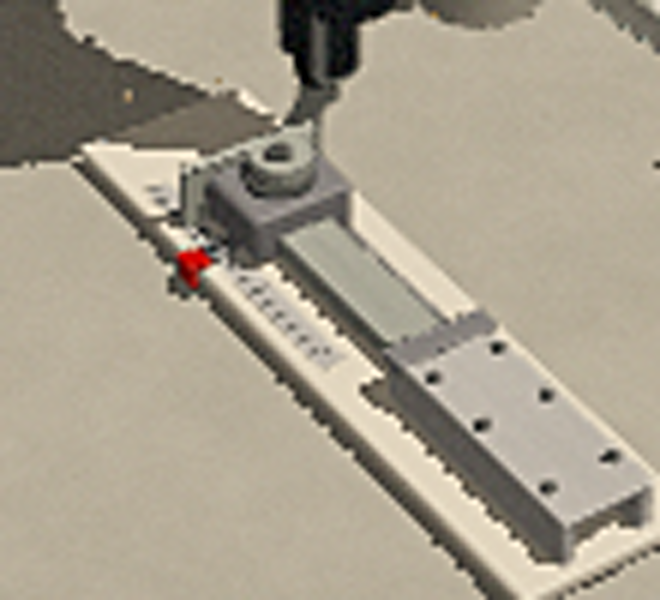

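Call:
jog_arm(
  moves="255 0.0011 -0.0015 0 0; 255 0.0011 -0.0016 0 0; 255 0.0011 -0.0016 0 0; 255 0.0011 -0.0017 0 0; 255 0.0003 -0.0005 0 0; 255 0 0 0 0; 255 0 0 0 0",
)

```text
time_s: 8.3
eef_pos: [559.0, -29.4, 139.6]
orientation: [-0.0, 1.0, -0.028, -0.002]
wrist_force: [-9.0, -3.8, 1.0]
gripper_width: 22.0
```

```bash
python3 look.py 6;python3 trk.py 6; python3 - <<'E'
from plant import arm
import cv2
c=arm.capture("top");cv2.imwrite("pics/t6.png",c["image"][:,:,::-1])
E
```

```text
8.3 [559.01104085 -29.43275625 139.62261278] [-9.02281629 -3.81908278  0.95906701] 22.008325849319267
px shift 0.0 0.0 0.9736328125 leg shift mm 0.0 0.0
```

View pics/s6.png

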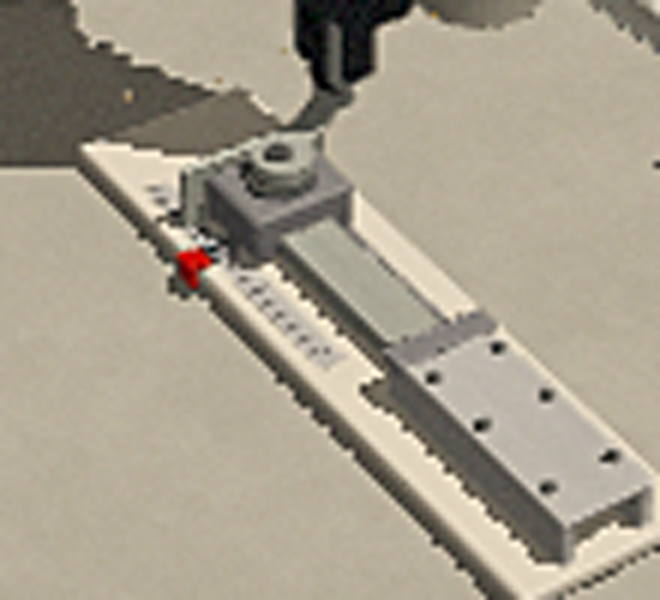

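View pics/t6.png

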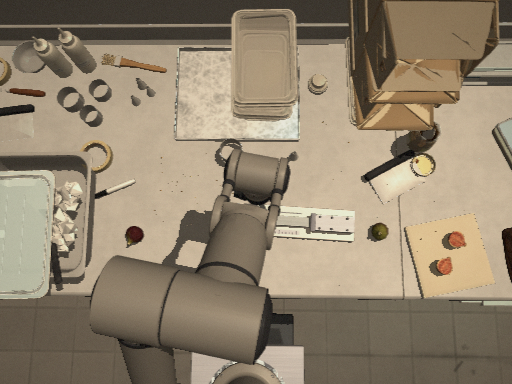

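Call:
jog_arm(
  moves="255 0.0005 -0.0008 0 0; 255 0.0005 -0.0009 0 0; 255 0 0 0 0; 255 0 0 0 0; 255 0 0 0 0",
)

```text
time_s: 8.9
eef_pos: [559.3, -31.0, 139.6]
orientation: [-0.0, 1.0, -0.028, -0.003]
wrist_force: [-11.9, -3.9, 2.8]
gripper_width: 22.1
```

```bash
python3 look.py 7;python3 - <<'E'
import numpy as np,cv2
A=[cv2.cvtColor(np.load(f"s{k}.npy")[205:250,225:265],cv2.COLOR_RGB2GRAY).astype(np.float32) for k in(3,6,7)]
print(np.abs(A[0]-A[1]).mean(),np.abs(A[1]-A[2]).mean())
for k in(6,7):
    a,b=[np.load(f"s{j}.npy")[222:238,232:254].astype(int) for j in(3,k)]
    print(k,"changed px",(np.abs(a-b).max(2)>25).sum(),"of",a.shape[0]*a.shape[1])
cv2.imwrite("pics/z7.png",cv2.resize(np.load("s7.npy")[205:247,218:265,::-1],None,fx=12,fy=12,interpolation=cv2.INTER_CUBIC))
E
```

```text
8.9 [559.26396894 -30.95214794 139.55465984] [-11.86694159  -3.88473415   2.82894605] 22.138930188463487
15.759444 6.4144444
6 changed px 10 of 352
7 changed px 28 of 352
```

View pics/z7.png

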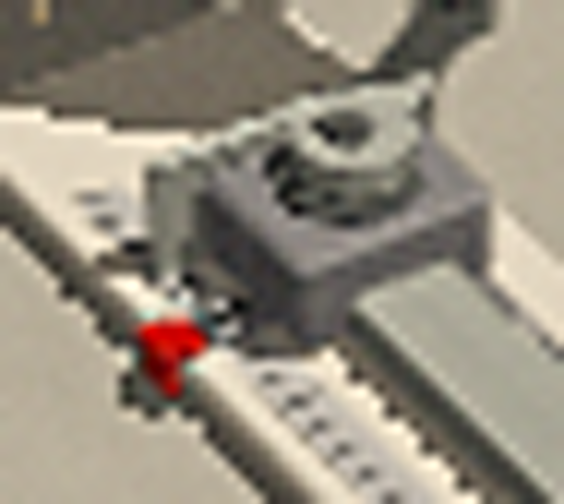

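```bash
python3 - <<'E'
from plant import arm
s=arm.observe();print(s["time_s"],s["eef_pos"],s["wrist_force"],s["gripper_width"],abs(s["joint_velocities"]).max())
print(arm.job_done())
E
```

```text
8.95 [559.24770317 -30.95331713 139.53943757] [-12.59935907  -3.27649195   2.91145984] 22.086573445209886 0.0016131860541544172
the job is handed in; nothing more can be done
None
```

I drew the leg out to the red mark by the knob, swung the cam lever closed, and handed the job in at 8.95 s still holding the knob. `arm.job_done()` gave no verdict.

- **Grip:** I gripped the knob at 60 N with the jaws along the guide. The fingers read about 22 mm on the 24 mm knob throughout.
- **Leg:** The leg came out about 80.7 mm by the arm's travel, and the hub's travel in the scene picture gave 80.9 mm. After the last nudge I put it at about 80 mm.
- **Mark:** My readings of the mark disagreed slightly. The top view gave 80.8 to 82.3 mm and the coarser scene view about 79 mm. I estimate the pointer is within about 2 mm of the mark.
- **Lever:** I estimate about 0.99 rad from the pose and my estimate of the pivot. The sideways force rose and the tool lagged on the last 2 mm, which suggests the lever reached its stop.
- **Bystanders:** The mark looked unmoved in the pictures, and the figs, ring and nozzle were never near the arm's path. I judged this by eye and did not measure them again. In the last top view the arm partly hid the ring.

Two checks were weak. The image tracker of the leg during the swing reported exactly zero shift, but it only resolves about one pixel (about 2 mm). A pixel comparison after the last nudge showed the leg head changed slightly, by about a millimetre at most. I left that alone, because pulling it back could have reopened the lever.

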